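# Set a swing-arm label gauge over a pouch and hold it out at its mark

### The job

Set the label gauge so that the next label can be stuck on against its stop. Its arm has been swung aside to load the pouch: take it by the black knob and swing it, still closed and locked, past the first click stop to the middle one, where it stands square over the pouch. Then grip the lock housing so that its green side button is squeezed in, draw the arm out to the red line at 60 on its scale (the line just comes clear of the housing's rear edge) and hold it still there - it springs back when let go, so finish while still gripping the housing - without shifting the pouch, the marker or the tape roll.

Things in the scene. Friction and masses are not known exactly. Their poses are not given: they have to be found in the camera images.
- gauge_base: label gauge: aluminium board 370 x 250 mm, top 12 mm above the bench, fixed; swivel head near its far edge, white back fence (22 mm above the bench, 25 to 37 mm along +x), low white side guide. Origin: centre of its underside; -x points to its front edge (robot), +y to its left. The swivel axis is 125 mm from the origin along +x; the pouch lies in front of the fence.
- swivel_axis (a point): point on the upright axis of the grey swivel head, 78 mm above the bench, the height of the arm's centre line. The head is a cylinder of 31 mm radius, its top 94 mm above the bench (screw head to 101 mm).
- gauge_swing (a joint): swing of the arm, rad; 0 = middle click stop, arm along the board's -x axis; positive = swung to the board's -y side. Starts 1.04 to 1.3. Sprung click stops at +0.70, 0, -0.70: within about 0.08 rad a stop pulls the arm in and centres it; about 6 N at the knob takes it over a stop; elsewhere it stays where it is left. Range -0.9 to 1.35.
- gauge_arm (a joint): how far the arm is drawn out, m; 0 = closed and locked, 0.060 = rear edge of the lock housing at the red line, 0.085 = end. The grey sleeve slides over a bar graduated every 10 mm, which comes out behind the housing; the red line is 2 mm wide, its outer edge at 60. A 4 to 6 N spring draws the sleeve back. The lock catches only at 0 and lets go when the button is in by 3 mm.
- lock_button (a joint): how far the green button is pressed in, m; 0 = out (locked), 0.005 = fully in, which takes about 8 N (sprung out). It is 26 mm long along the arm and 20 mm high, on the -y side of the lock housing.
- lock_housing: black housing at the sleeve's rear end, 48 (along the arm) x 36 x 30 mm high. Origin: its centre, 78 mm above the bench, 79 mm from the swivel axis when closed; -x points outwards along the arm, the way it is drawn out. Green button on its -y side, ribbed thumb rest on +y: 46 mm over both (41 pressed in), both +-13 mm along the arm and +-10 mm in height. 35 mm of free air below.
- swing_knob (a point): black round knob on top of the sleeve, to swing the arm by: centre of its thickest part (25 mm diameter), 108.5 mm above the bench, 148 mm from the swivel axis with the arm closed. The knob's top is 13 mm above this point; the sleeve's top (sleeve 26 mm wide) is 18 mm below it; nothing else is as high beside it.
- pouch_work: clear sealed pouch with brown filling, 135 x 195 x 5 mm, loose on the board against the fences, long side along the board's x. Origin: centre of its underside. The steel label stop (90 mm wide, under the arm's outer end) passes 4 mm above it.
- tape_roll: roll of brown tape, 92 mm diameter, 48 mm high, lying flat on the bench right of the board; leave it. Origin: centre of its underside.
- marker: white and black marker pen, 135 mm long, 16 mm thick, lying on the bench left of the board; leave it. Origin: under its middle.

How it is judged:
By the outcome, as a careful person would: the job done as asked, in the order asked, and still so for the second after the job is handed in, while the arm keeps its last pose, push and grip.
It also fails if it takes over 54 s, if anything falls off the work surface, if the arm or the gripper's body presses on something with over 40 N, if the wrist force passes 120 N, or if a joint passes its speed limit or range.

### The arm

A 7-joint arm with a two-finger parallel gripper is mounted at the origin on a cart in front of the work surface, level with it; the furniture and walls round the work are solid. World frame = base frame: x ahead of the robot, y to its left, z up, the work surface at z = 0. Lengths are in m, angles in rad, forces in N, time in s.
With the tool pointing down it reaches from about 0.4 to 0.75 m from the base axis. Payload 19.5 kg.
Tool frame: the origin (TCP) lies between the finger pads; the fingertips stand 14 mm ahead of it and the grasp point (between the pads) lies 5 mm behind it; z points along the fingers, y is the line along which they close (so a half turn about z gives the same grasp; the last joint's range is limited). The gripper opens to 85 mm and grips with 20 to 120 N. Pads are 22 mm wide; open, the fingers measure 114 mm over their backs; the gripper's body (76 mm by 85 mm) begins 54 mm behind the grasp point. The pads swing forward as they close: fully open they stand 13 mm farther back than shut.
Start: joints at [1.233, 0.707, -0.028, 1.485, 0.022, 0.951, -0.075], TCP at [0.168, -0.55, 0.245] pointing down, gripper open.
Joint ranges: [-2.71, 2.71], [-0.32, 2.16], [-1.57, 1.52], [0, 2.45], [-1.46, 4.6], [0, 2.02], [-2.83, 2.83]. Speed limits (rad/s): [1.89, 1.89, 2.57, 2.57, 3.01, 3.01, 3.01].

### API

Orientations are given as a rotation vector (axis times angle).
In Python, from plant import ctrl gives the robot as it stands. The module is installed in compiled form; this text tells all that it offers.
- The arm moves only by the tool carry_out, never from a script. Its argument "moves" is a list that holds one entry, the list of rows, each a list of 4 numbers: the shift along the world's x, y, z scaled (see below), then the turn about the world's z scaled (see below). A call has 1 to 20 rows; each row is the pose to reach, as a shift and turn from the pose commanded when the call began; what a row does not reach only later rows make up. The controller multiplies each number of a shift by 250 mm and each number of a turn by 90 degrees. A row lasts 1/8 s, in which the tool goes at most 62.5 mm and 10.7 degrees, less where a joint would pass 70% of its speed; a pose out of reach is approached as far as the arm can. A call with a number of a shift or a turn outside -1 to 1 is refused whole. A call with a gripper value outside its range is refused whole. "grip" is the closure, from -1 (fully open) to 1 (shut), set as the call begins (left out, the last holds). The fingers move at their own pace and stop on an object; "force" is the grip in N (left out, the last holds). Time passes only in rows, so rows that repeat a pose let the fingers close. It gives the time, the measured TCP pose, the force, the opening and the grip force at its end, in the units of the state.
- ctrl.state(): the state, without advancing time (a new reading comes with each control period).
- ctrl.grab_frame(name): name is "scene" or "side" or "wrist"; returns a dict with "image" (480x640x3 uint8, red, green, blue), "intrinsics" (3x3 intrinsics, pixels), "world_from_camera" (4x4, takes a point from camera to world coordinates). Camera axes: x right, y down, z forward; pixel columns grow to the right and rows downward; lengths in m; the calibration is good to about 2 mm. The wrist camera is an equidistant fisheye: a pixel r from the principal point sees the ray r / f radians off the axis. A picture is of the moment at which its call begins. There is no depth.
- ctrl.sign_off(): hands the job in; it is judged then, once.
Trained networks look in the newest picture that a camera, given by its name, has taken for a name from the list of things; names that differ only in an ending like _2 or _b are one class to them, and where a whole thing is asked for, a point or a joint stands for the part that bears it (a point fixed in the world has none). Each returns a list of dicts, best first, with "confidence" (0 to 1); they miss things now and then, are a little off and sometimes report something else, mostly with a low value. They report only what shows in the picture. A call takes as long as a camera call.
- ctrl.find_in(camera, thing): "box" ([left, top, right, bottom] in pixels, round what is visible of it).
- ctrl.regions_of(camera, thing): "pixels" (480x640 bool, what is visible of it) and "box" ([left, top, right, bottom] in pixels, round what is visible of it).
The state is a dict: "time": time; "joint_pos": joint angles; "joint_velocities": joint speeds; "joint_torque": joint torques, N m; "tcp_pos": TCP position; "ee_rot": TCP orientation; "contact_force": force on the tool from outside, world axes, zero at the start; "wrist_torque": the same for the moment, N m; "width": finger opening in m; "grasp_force": force on a finger pad.
Only numpy, scipy, OpenCV 4.12 (cv2) and the standard library are available. Lean on these libraries where they do the work, as an engineer would, in place of code of your own. Each camera call takes 0.05 s, during which the arm holds its last target. There are 200 camera calls.

## Working session

There is one attempt and no reset: what is moved stays moved. The work goes in short steps, Python scripts to look and compute and a tool call to move; the robot and the scene stay as the last step left them, time stands still between calls to the robot, and variables do not carry over. Pictures are saved under pics/ and viewed, at most 10 in all, crops included, and the job is handed in when it is done.

Besides the shell and the picture viewer there is one more tool, called after "Call:" as name([rows], argument=value, ...), one row to a line, values as JSON. carry_out: Moves the arm, as the interface text tells. Its arguments: {"type":"object","properties":{"moves":{"type":"array","items":{"type":"array","items":{"type":"array","items":{"type":"number","minimum":-1,"maximum":1}}}},"grip":{"type":"number"},"force":{"type":"number"}},"required":["moves"]}

```bash
mkdir -p pics
cat > h.py <<'E'
import numpy as np, cv2
from plant import ctrl
from scipy.spatial.transform import Rotation as R
def grab(n,save=None):
    f=ctrl.grab_frame(n)
    if save: cv2.imwrite('pics/'+save,f['image'][:,:,::-1])
    return f
def ray(f,u,v):
    K=np.array(f['intrinsics']);T=np.array(f['world_from_camera'])
    d=np.linalg.inv(K)@[u,v,1]
    return T[:3,3],T[:3,:3]@d
def onz(f,u,v,z):
    o,d=ray(f,u,v); return o+d*(z-o[2])/d[2]
def proj(f,p):
    K=np.array(f['intrinsics']);T=np.array(f['world_from_camera'])
    q=T[:3,:3].T@(np.array(p)-T[:3,3]); q=K@q; return q[:2]/q[2]
E
python3 - <<'E'
from h import *
fs={n:grab(n,n+'0.png') for n in ['scene','side']}
for n,f in fs.items():
    print(n,np.round(f['world_from_camera'],3).tolist(),np.round(f['intrinsics'],1).tolist())
    for t in ['gauge_base','lock_housing','swing_knob','lock_button','pouch_work','tape_roll','marker']:
        for d in ctrl.find_in(n,t)[:2]: print(t,np.round(d['box']),round(d['confidence'],2))
s=ctrl.state();print(s['time'],s['tcp_pos'],s['ee_rot'],s['width'],s['contact_force'])
E
```

```text
scene [[-0.891, -0.354, 0.284, 0.199], [-0.454, 0.688, -0.565, 0.649], [0.005, -0.633, -0.774, 0.962], [0.0, 0.0, 0.0, 1.0]] [[482.3, 0.0, 319.0], [0.0, 482.3, 235.8], [0.0, 0.0, 1.0]]
gauge_base [208. 202. 398. 360.] 0.86
lock_housing [276. 216. 303. 238.] 0.65
swing_knob [278. 204. 326. 243.] 0.89
pouch_work [282. 255. 377. 337.] 0.67
tape_roll [378. 154. 413. 191.] 0.69
marker [285. 352. 323. 412.] 0.81
side [[-0.941, -0.125, 0.313, 0.193], [-0.337, 0.415, -0.845, 0.891], [-0.024, -0.901, -0.433, 0.553], [0.0, 0.0, 0.0, 1.0]] [[480.8, 0.0, 330.1], [0.0, 480.8, 252.9], [0.0, 0.0, 1.0]]
gauge_base [209. 231. 421. 374.] 0.77
lock_housing [284. 249. 311. 269.] 0.89
swing_knob [286. 232. 343. 278.] 0.78
pouch_work [295. 291. 408. 347.] 0.74
tape_roll [376. 215. 408. 244.] 0.61
marker [311. 371. 365. 418.] 0.64
marker [284. 234. 340. 278.] 0.48
0.8 [ 0.16760854 -0.55000895  0.245259  ] [-3.10721263e+00 -4.62908118e-01  1.97980842e-05] 0.08562536972555754 [0.09530473 0.29249015 0.52623581]
```

```bash
cd pics && python3 -c "
import cv2,numpy as np
a=cv2.imread('scene0.png');print(a.shape)"
```

```text
(480, 640, 3)
```

View pics/scene0.png

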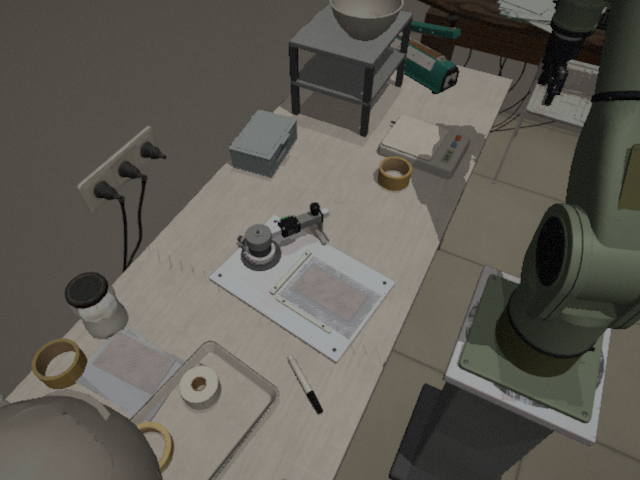

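View pics/side0.png

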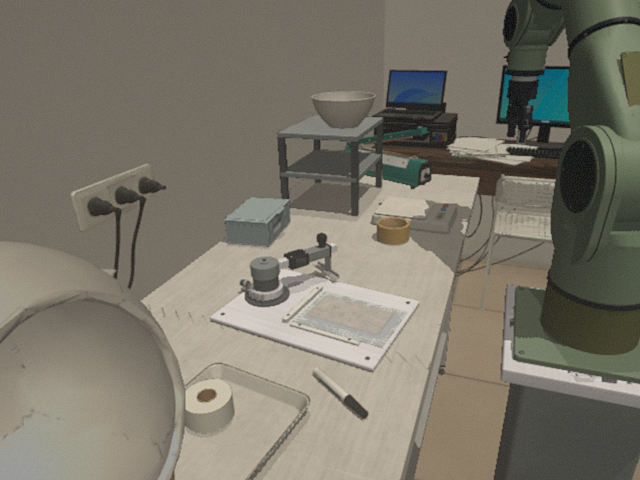

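The scene view shows the board with corners near (212,282), (334,352) and (393,285), the swivel head top at (258,231) and the knob at (316,209). In the side view the knob is at (322,240) and the head at (265,262).

Run:
```python
import cv2
a=cv2.imread('pics/scene0.png')[200:360,203:403]; cv2.imwrite('pics/c1.png',cv2.resize(a,None,fx=3.75,fy=3.75,interpolation=cv2.INTER_CUBIC))
a=cv2.imread('pics/side0.png')[225:375,205:425]; cv2.imwrite('pics/c2.png',cv2.resize(a,None,fx=3.6,fy=3.6,interpolation=cv2.INTER_CUBIC))
```

```text
(no output)
```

View pics/c1.png

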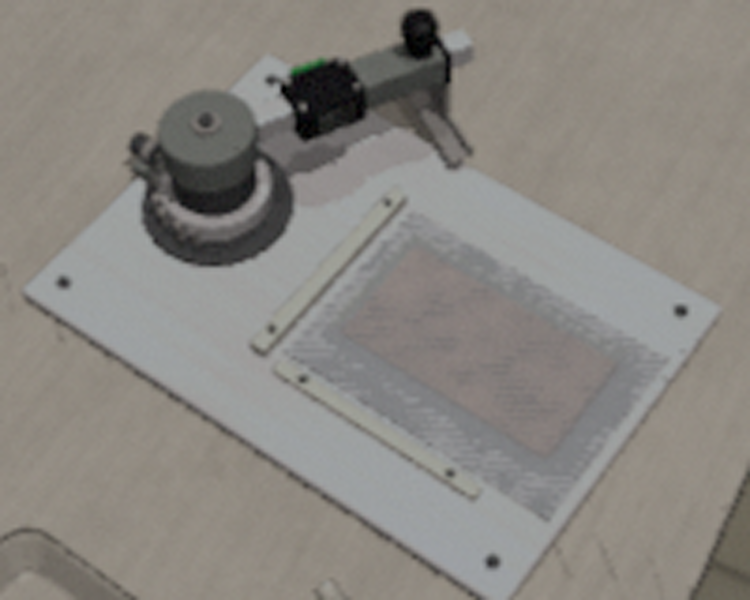

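View pics/c2.png

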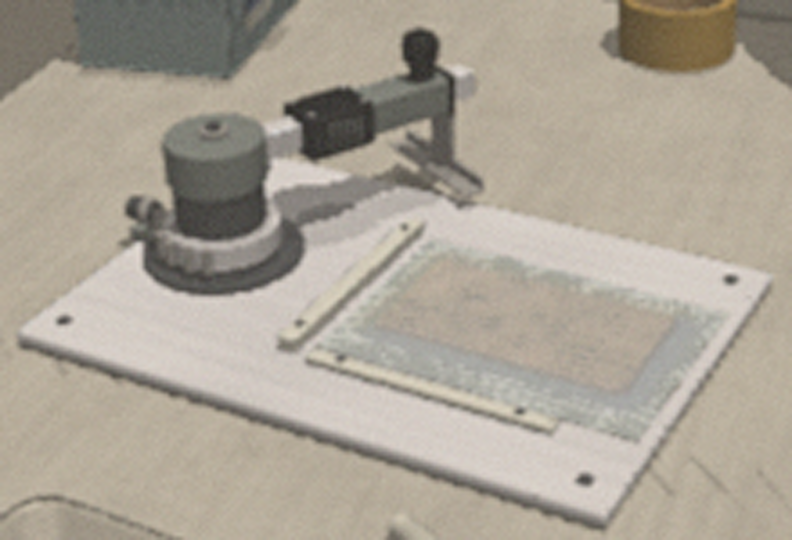

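The scene crop gives the knob at (419,32), head top centre (207,124) and board corners (25,293), (720,308), (500,600). The side crop gives the knob at (420,50), head top (215,138) and corners (20,340), (607,524), (772,275).

```bash
cat > fit.py <<'E'
from h import *
from scipy.optimize import least_squares
def model(p):
    x,y,a,s=p; c=lambda bx,by,z:[x+bx*np.cos(a)-by*np.sin(a),y+bx*np.sin(a)+by*np.cos(a),z]
    kn=c(.125-.148*np.cos(s),-.148*np.sin(s),.1085)
    return dict(LB=c(.185,.125,.012),RB=c(.185,-.125,.012),RF=c(-.185,-.125,.012),LF=c(-.185,.125,.012),H=c(.125,0,.094),S=c(.125,0,.101),K=kn)
obs={'scene':(3.75,203,200,dict(LB=(25,293),RB=(268,57),RF=(720,308),LF=(498,602),H=(207,124),S=(205,119),K=(419,34))),
'side':(3.6,205,225,dict(LB=(20,340),LF=(607,522),RF=(772,275),H=(215,138),S=(213,127),K=(420,50)))}
E
python3 - <<'E'
from fit import *
fs={n:grab(n) for n in obs}
def res(p,full=False):
    m=model(p);r=[];lab=[]
    for n,(s,ou,ov,d) in obs.items():
        for k,(u,v) in d.items():
            e=proj(fs[n],m[k])-[(u+.5)/s-.5+ou,(v+.5)/s-.5+ov]; r+=list(e); lab.append((n,k,np.round(e,2).tolist()))
    return lab if full else np.array(r)
best=None
for a in np.arange(-3,3.1,.5):
    q=least_squares(res,[.55,0.1,a,1.1],loss='soft_l1')
    if best is None or q.cost<best.cost: best=q
print(best.x,best.cost)
for l in res(best.x,True): print(*l)
m=model(best.x)
for k in 'HK': print(k,np.round(m[k],4))
for k in 'HK':
    A=[];b=[]
    for n,(s,ou,ov,d) in obs.items():
        o,dd=ray(fs[n],(d[k][0]+.5)/s-.5+ou,(d[k][1]+.5)/s-.5+ov);dd/=np.linalg.norm(dd);P=np.eye(3)-np.outer(dd,dd);A.append(P);b.append(P@o)
    print('tri',k,np.linalg.lstsq(np.vstack(A),np.hstack(b),rcond=None)[0])
print(R.from_rotvec(ctrl.state()['ee_rot']).as_matrix().round(3))
E
```

```text
[ 0.52361538  0.09418501 -0.14837286  1.09361247] 12.160409252796764
scene LB [-1.61, -0.07]
scene RB [-0.1, -0.86]
scene RF [1.55, 0.5]
scene LF [1.22, 3.09]
scene H [0.1, 1.43]
scene S [0.35, 0.85]
scene K [0.25, 0.01]
side LB [-2.11, -2.85]
side LF [-0.33, -1.56]
side RF [0.74, -0.79]
side H [-0.58, -1.19]
side S [-0.3, -1.06]
side K [-0.17, -0.06]
H [0.6472 0.0757 0.094 ]
K [ 0.5606 -0.0443  0.1085]
tri H [0.65254781 0.06660294 0.08615137]
tri K [ 0.56063881 -0.0441174   0.10848141]
[[ 0.957  0.292 -0.   ]
 [ 0.292 -0.957  0.   ]
 [ 0.    -0.    -1.   ]]
```

Call:
carry_out([
  [[0.12, 0.13, 0, 0.05], [0.27, 0.29, 0, 0.1], [0.42, 0.45, 0, 0.17], [0.57, 0.61, 0, 0.24], [0.72, 0.77, 0, 0.31], [0.87, 0.93, 0, 0.38], [0.93, 1.0, 0, 0.41], [0.93, 1.0, 0, 0.41]],
], grip=-1)

```text
time: 1.9
tcp_pos: [0.4011, -0.2988, 0.2453]
ee_rot: [-2.799, -1.427, -0.001]
contact_force: [-1.3, 0.4, -0.6]
width: 0.0857
grasp_force: 0.0
```

Call:
carry_out([
  [[0.1, 0.15, -0.02, 0], [0.2, 0.3, -0.04, 0], [0.3, 0.5, -0.08, 0], [0.4, 0.7, -0.11, 0], [0.5, 0.85, -0.13, 0], [0.6, 0.95, -0.15, 0], [0.64, 1.0, -0.16, 0], [0.64, 1.0, -0.16, 0], [0.64, 1.0, -0.16, 0]],
])

```text
time: 3.02
tcp_pos: [0.5595, -0.0516, 0.2055]
ee_rot: [2.802, 1.42, -0.001]
contact_force: [0.1, 0.1, -0.1]
width: 0.0853
grasp_force: 0.0
```

Run:
```python
from h import *
f=grab('wrist','w1.png');print(np.round(f['world_from_camera'],4).tolist(),np.round(f['intrinsics'],1).tolist())
for t in ['lock_housing','swing_knob','pouch_work']:
    for d in ctrl.find_in('wrist',t)[:2]: print(t,np.round(d['box']),round(d['confidence'],2))
s=ctrl.state();print(s['time'],s['tcp_pos'],s['ee_rot'],s['joint_pos'],s['contact_force'])
```

```text
[[0.807, -0.5664, -0.1673, 0.603], [-0.5906, -0.7739, -0.2287, 0.006], [0.0001, 0.2834, -0.959, 0.3344], [0.0, 0.0, 0.0, 1.0]] [[371.6, 0.0, 321.5], [0.0, 371.6, 240.1], [0.0, 0.0, 1.0]]
lock_housing [286.  93. 357. 165.] 0.74
swing_knob [265.  92. 374. 260.] 0.93
pouch_work [ 38.  41. 245. 268.] 0.92
3.225 [ 0.55985344 -0.05078028  0.20550751] [2.80172900e+00 1.42089234e+00 2.77961727e-05] [ 0.08904301  0.73610961 -0.10734621  1.58636764  0.09832934  0.82431302
 -0.6896255 ] [-0.18887368  0.35199993 -0.4062684 ]
```

View pics/w1.png

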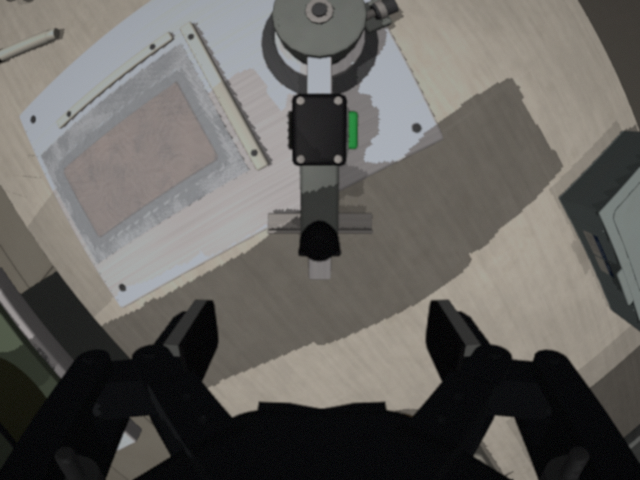

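The wrist view shows the knob at about (320,243), the housing top centre at (319,130), the swivel screw at (319,10) and the green button on the right. The arm stands upright in the image, so the gripper yaw already matches it.

```bash
cat >> h.py <<'E'
def wz(f,u,v,z):
    K=np.array(f['intrinsics']);T=np.array(f['world_from_camera'])
    a=(u-K[0,2])/K[0,0];b=(v-K[1,2])/K[1,1];r=np.hypot(a,b);k=np.sin(r)/r if r>1e-9 else 1
    d=T[:3,:3]@[a*k,b*k,np.cos(r)];o=T[:3,3];return o+d*(z-o[2])/d[2]
E
python3 - <<'E'
from h import *
f=grab('wrist')
S=wz(f,319.5,9,.101);Hc=wz(f,319.5,129.5,.093);K=wz(f,320,241,.1085)
print(S,Hc,K,'S-H',np.hypot(*(S-Hc)[:2]),'S-K',np.hypot(*(S-K)[:2]))
for p in (Hc,K): print('arm ang',np.arctan2(*(p-S)[[1,0]]))
b=[wz(f,*p,.012) for p in [(33,119),(122,288),(417,127)]]
for p in b: print(p.round(4))
e=b[0]-b[1]; print('front edge ang(LF-RF)',np.arctan2(e[1],e[0])-np.pi/2,np.hypot(*e[:2]))
e=b[2]-b[1]; print('right edge ang',np.arctan2(e[1],e[0]),np.hypot(*e[:2]))
p1=wz(f,190,28,.022);p2=wz(f,261,162,.022);e=p1-p2;print('fence',np.arctan2(e[1],e[0])-np.pi/2)
M=R.from_rotvec(ctrl.state()['ee_rot']).as_matrix();print('tool y ang',np.arctan2(M[1,1],M[0,1]))
E
```

```text
[0.65027769 0.07318483 0.101     ] [0.60383965 0.00968024 0.093     ] [ 0.5629045  -0.04690439  0.1085    ] S-H 0.07867226197428719 S-K 0.14851092707124974
arm ang -2.2021922301403882
arm ang -2.199786311733323
[0.3782 0.2204 0.012 ]
[0.3465 0.0116 0.012 ]
[ 0.6753 -0.036   0.012 ]
front edge ang(LF-RF) -0.15084366253226178 0.21118608438323627
right edge ang -0.143798714983757 0.3322370119105589
fence -0.15817860251717208
tool y ang -0.6317498940473292
```

Call:
carry_out([
  [[0.012, 0.017, -0.08, 0], [0.012, 0.017, -0.17, 0], [0.012, 0.017, -0.26, 0], [0.012, 0.017, -0.34, 0], [0.012, 0.017, -0.38, 0], [0.012, 0.017, -0.392, 0], [0.012, 0.017, -0.392, 0]],
])

```text
time: 4.15
tcp_pos: [0.5633, -0.0458, 0.1077]
ee_rot: [2.801, 1.422, 0.001]
contact_force: [-0.2, 0.1, 0.1]
width: 0.0858
grasp_force: 0.0
```

Call:
carry_out([
  [[0, 0, 0, 0], [0, 0, 0, 0], [0, 0, 0, 0], [0, 0, 0, 0], [0, 0, 0, 0], [0, 0, 0, 0]],
], grip=1, force=25)

```text
time: 4.9
tcp_pos: [0.5632, -0.0458, 0.1074]
ee_rot: [2.801, 1.422, 0.0]
contact_force: [-1.8, -0.1, 4.9]
width: 0.023
grasp_force: 24.4
```

Run:
```python
from h import *
s=ctrl.state();print(s['time'],s['tcp_pos'],s['ee_rot'],s['contact_force'],s['width'],s['grasp_force'])
# plan swing: pose rows relative to commanded (swing s0->0), in units
S=np.array([.6503,.0733]);a=-.147;th0=-2.2007;L=.148
c0=S+L*np.array([np.cos(th0),np.sin(th0)])
for th in np.linspace(th0,-np.pi+a,21)[1:]:
    p=S+L*np.array([np.cos(th),np.sin(th)])-c0
    print(np.round([p[0]/.25,p[1]/.25,0,(th-th0)/(np.pi/2)],3).tolist(),end=',')
```

```text
4.9 [ 0.56315612 -0.04581737  0.10741367] [2.80106667e+00 1.42239590e+00 1.44352777e-04] [-1.77636685 -0.11162999  4.91090605] 0.023029411305909124 24.36104329302907
[-0.025, 0.02, 0.0, -0.035],[-0.05, 0.041, 0.0, -0.069],[-0.073, 0.063, 0.0, -0.104],[-0.095, 0.087, 0.0, -0.139],[-0.116, 0.111, 0.0, -0.173],[-0.135, 0.137, 0.0, -0.208],[-0.153, 0.164, 0.0, -0.242],[-0.169, 0.192, 0.0, -0.277],[-0.184, 0.22, 0.0, -0.312],[-0.197, 0.25, 0.0, -0.346],[-0.209, 0.28, 0.0, -0.381],[-0.219, 0.31, 0.0, -0.416],[-0.227, 0.341, 0.0, -0.45],[-0.234, 0.373, 0.0, -0.485],[-0.239, 0.405, 0.0, -0.519],[-0.242, 0.437, 0.0, -0.554],[-0.243, 0.469, 0.0, -0.589],[-0.243, 0.501, 0.0, -0.623],[-0.241, 0.533, 0.0, -0.658],[-0.237, 0.565, 0.0, -0.693],
```

Call:
carry_out([
  [[-0.025, 0.02, 0, -0.035], [-0.05, 0.041, 0, -0.069], [-0.073, 0.063, 0, -0.104], [-0.095, 0.087, 0, -0.139], [-0.116, 0.111, 0, -0.173], [-0.135, 0.137, 0, -0.208], [-0.153, 0.164, 0, -0.242], [-0.169, 0.192, 0, -0.277], [-0.184, 0.22, 0, -0.312], [-0.197, 0.25, 0, -0.346], [-0.209, 0.28, 0, -0.381], [-0.219, 0.31, 0, -0.416], [-0.227, 0.341, 0, -0.45], [-0.234, 0.373, 0, -0.485], [-0.239, 0.405, 0, -0.519], [-0.242, 0.437, 0, -0.554], [-0.243, 0.469, 0, -0.589], [-0.243, 0.501, 0, -0.623], [-0.241, 0.533, 0, -0.658], [-0.237, 0.565, 0, -0.693]],
])

```text
time: 7.4
tcp_pos: [0.504, 0.0957, 0.1074]
ee_rot: [-3.133, 0.237, -0.001]
contact_force: [-0.2, -1.7, 4.5]
width: 0.0232
grasp_force: 24.9
```

Call:
carry_out([
  [[0, 0, 0, 0], [0, 0, 0, 0], [0, 0, 0, 0], [0, 0, 0, 0]],
])

```text
time: 7.9
tcp_pos: [0.504, 0.0955, 0.1074]
ee_rot: [-3.133, 0.233, -0.001]
contact_force: [-0.5, 0.3, 5.1]
width: 0.0231
grasp_force: 24.9
```

Run:
```python
from h import *
f=grab('wrist','w2.png')
s=ctrl.state();print(s['time'],s['tcp_pos'],s['ee_rot'],s['contact_force'],s['width'],s['grasp_force'],s['joint_pos'])
S=np.array([.6503,.0733]);d=s['tcp_pos'][:2]-S;print(np.hypot(*d),np.arctan2(*d[::-1])+np.pi+.147)
```

```text
7.95 [0.50395336 0.09553606 0.10737914] [-3.13262753e+00  2.33279085e-01 -4.41099135e-04] [-0.65463015 -0.07500726  5.06675077] 0.02303676204879906 24.885249361395836 [-0.36983663  0.84921128  0.22416544  1.86140332 -0.37633873  0.47195098
 -1.60143497]
0.14802628331945566 6.279397567523372
```

View pics/w2.png

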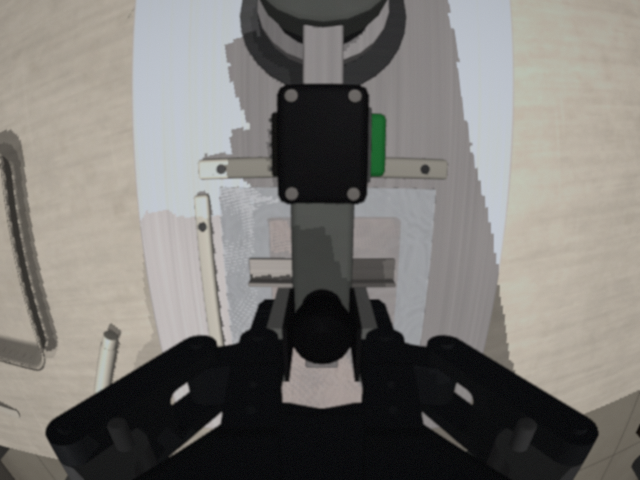

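The arm now stands square over the pouch, with the knob gripped at (320,325), the housing at (322,143) and the green button at (378,145). I'll release it and move back over the housing.

Call:
carry_out([
  [[0, 0, 0, 0], [0, 0, 0, 0], [0, 0, 0, 0], [0, 0, 0.04, 0], [0, 0, 0.1, 0], [0.03, -0.004, 0.13, 0], [0.08, -0.01, 0.13, 0], [0.14, -0.017, 0.13, 0], [0.2, -0.024, 0.13, 0], [0.25, -0.03, 0.13, 0], [0.275, -0.0315, 0.13, 0], [0.275, -0.0315, 0.13, 0]],
], grip=-1)

```text
time: 9.45
tcp_pos: [0.5727, 0.0875, 0.1397]
ee_rot: [3.133, -0.234, -0.0]
contact_force: [-0.1, -0.3, 0.1]
width: 0.0855
grasp_force: 0.0
```

Run:
```python
from h import *
f=grab('wrist','w3.png')
s=ctrl.state();print(s['time'],s['tcp_pos'],s['ee_rot'],s['contact_force'],s['width'])
S=np.array([.6503,.0733])
for n in ['swing_knob','lock_housing']: 
    for d in ctrl.find_in('wrist',n)[:1]: print(n,np.round(d['box']),d['confidence'])
```

```text
9.5 [0.57242169 0.08764075 0.13976052] [-3.13280555e+00  2.33493268e-01  3.20948460e-04] [-0.09821414  0.20143517  0.29118434] 0.08559385494043734
swing_knob [262. 224. 383. 408.] 0.76
lock_housing [287. 225. 375. 318.] 0.81
```

View pics/w3.png

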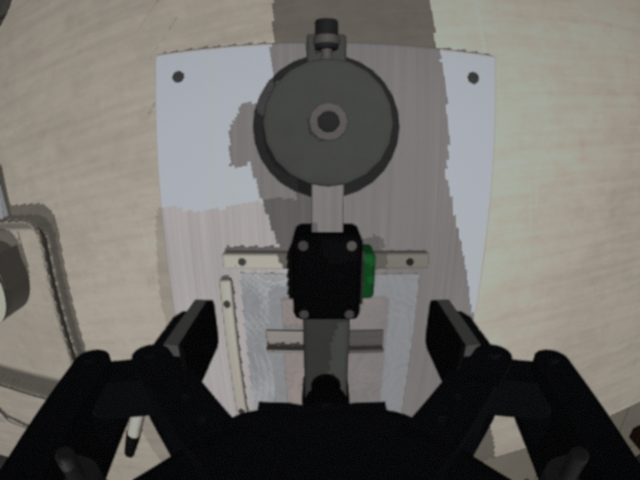

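The head screw is at (328,121) and the housing corner screws are at (302,245), (351,245), (305,314) and (348,314). The arm is square and still closed.

Run:
```python
from h import *
f=grab('wrist')
S=wz(f,328,121,.101);h=np.mean([wz(f,*p,.093) for p in [(302,245.5),(351,245.5),(305,314),(348,314)]],0)
d=h-S;print(S,h,np.hypot(*d[:2]),'ang',np.arctan2(d[1],d[0])+np.pi-0)
l,r=wz(f,178,77,.012),wz(f,473,77,.012);e=l-r;print(l,r,np.hypot(*e[:2]),'yaw',np.arctan2(e[1],e[0])-np.pi/2)
s=ctrl.state();M=R.from_rotvec(s['ee_rot']).as_matrix();print('tooly',np.arctan2(M[1,1],M[0,1])+np.pi/2)
a=-.15;y=np.array([-np.sin(a),np.cos(a)]);x=np.array([np.cos(a),np.sin(a)])
t=s['tcp_pos'][:2]-h[:2];print('tcp minus housing along x,y',t@x,t@y)
```

```text
[0.64954022 0.07304249 0.101     ] [0.57108959 0.08501145 0.093     ] 0.07935841148602742 ang 6.131786066930454
[0.70410101 0.17096148 0.012     ] [ 0.67389311 -0.0372892   0.012     ] 0.21043019244980798 yaw -0.1440507557405708
tooly -0.14855251910718303
tcp minus housing along x,y 0.0008277586087114749 0.0028912257974006996
```

Call:
carry_out([
  [[0, 0, -0.05, 0], [0, 0, -0.11, 0], [0, 0, -0.17, 0], [0, 0, -0.22, 0], [0, 0, -0.26, 0], [0, 0, -0.27, 0], [0, 0, -0.27, 0]],
])

```text
time: 10.52
tcp_pos: [0.5727, 0.0876, 0.0724]
ee_rot: [-3.133, 0.233, -0.0]
contact_force: [-0.5, 0.3, 0.1]
width: 0.0854
grasp_force: 0.0
```

Call:
carry_out([
  [[0, 0, 0, 0], [0, 0, 0, 0], [0, 0, 0, 0], [0, 0, 0, 0], [0, 0, 0, 0], [0, 0, 0, 0], [0, 0, 0, 0]],
], grip=1, force=40)

```text
time: 11.4
tcp_pos: [0.5726, 0.0867, 0.0728]
ee_rot: [3.132, -0.235, 0.0]
contact_force: [-3.0, -5.8, 8.4]
width: 0.0402
grasp_force: 41.9
```

Run:
```python
from h import *
f=grab('wrist','w4.png')
s=ctrl.state();print(s['time'],s['tcp_pos'],s['ee_rot'],s['contact_force'],s['wrist_torque'],s['width'],s['grasp_force'])
```

```text
11.45 [0.57259    0.08672883 0.07277859] [ 3.13199234e+00 -2.34751902e-01  3.47423579e-04] [-3.13316001 -4.52089238  8.97354907] [-1.09888371  0.6975516  -0.20835485] 0.0405209717501659 41.935486793518066
```

View pics/w4.png

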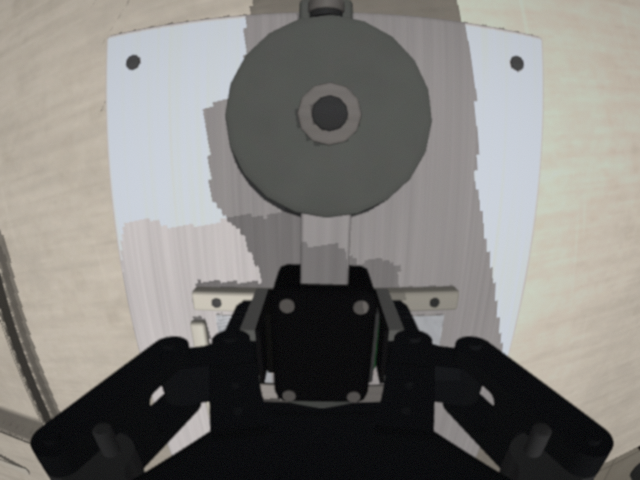

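The housing is gripped at width 40.4 mm, so the button is fully in. Its corner screws are at (287,306), (361,307), (289,396) and (353,397), the head screw at (330,113) and the board holes at (133,62) and (517,63). I'll check the angle before drawing the arm out.

```bash
cat > m.py <<'E'
from h import *
def m(f,s,hs,hl,hr):
    S=wz(f,*s,.101);h=np.mean([wz(f,*p,.093) for p in hs],0)
    d=h-S;A=np.arctan2(-d[1],-d[0]);l,r=wz(f,*hl,.012),wz(f,*hr,.012);e=l-r
    print('S',S,'h',h,'L',np.hypot(*d[:2]),'arm',A,'yaw',np.arctan2(e[1],e[0])-np.pi/2, 'fixed-S arm',np.arctan2(.0733-h[1],.6503-h[0]))
E
python3 - <<'E'
from m import *
m(grab('wrist'),(329.5,113),[(287,306),(361,307),(289,396.5),(353,397)],(133,62),(517,63))
print(ctrl.state()['contact_force'])
E
```

```text
S [0.64984341 0.07282033 0.101     ] h [0.57145881 0.08636435 0.093     ] L 0.07954612178688326 arm -0.17109979378088377 yaw -0.14753636310370033 fixed-S arm -0.1642124359553616
[-2.29938969 -5.58860971  7.66461651]
```

Call:
carry_out([
  [[0, -0.005, 0.002, 0], [0, -0.009, 0.004, 0], [0, -0.009, 0.004, 0], [0, -0.009, 0.004, 0], [-0.01, -0.008, 0.004, 0], [-0.03, -0.005, 0.004, 0], [-0.05, -0.002, 0.004, 0], [-0.075, 0.002, 0.004, 0], [-0.1, 0.006, 0.004, 0], [-0.125, 0.01, 0.004, 0], [-0.15, 0.013, 0.004, 0], [-0.175, 0.017, 0.004, 0], [-0.2, 0.021, 0.004, 0], [-0.215, 0.023, 0.004, 0], [-0.225, 0.025, 0.004, 0], [-0.23, 0.0255, 0.004, 0], [-0.23, 0.0255, 0.004, 0], [-0.23, 0.0255, 0.004, 0]],
])

```text
time: 13.75
tcp_pos: [0.5157, 0.0943, 0.0732]
ee_rot: [-3.133, 0.232, -0.002]
contact_force: [4.1, 4.4, -13.7]
width: 0.0403
grasp_force: 42.0
```

Run:
```python
from h import *
f=grab('wrist','w5.png')
s=ctrl.state();print(s['time'],s['tcp_pos'],s['ee_rot'],s['contact_force'],s['wrist_torque'],s['width'],s['grasp_force'])
a=cv2.imread('pics/w5.png')[0:450,100:560];cv2.imwrite('pics/c5.png',cv2.resize(a,None,fx=1.3,fy=1.3,interpolation=cv2.INTER_CUBIC))
```

```text
13.8 [0.51571274 0.09429011 0.07315624] [-3.13269817e+00  2.32085616e-01 -2.21847653e-03] [  5.1510794    4.85390344 -14.51227185] [ 0.49952895 -0.92117361  0.61240518] 0.040299812960301155 42.00081288814545
```

View pics/c5.png

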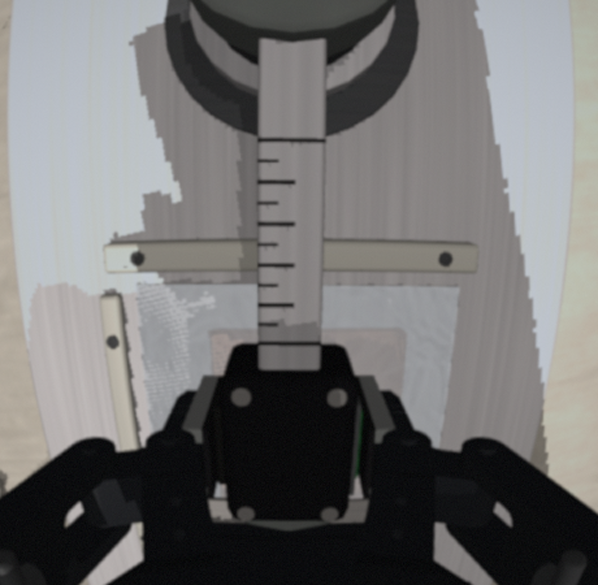

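The crop shows the scale out past the 50 line at (290,343), with the housing edge at y=370. That is about 57 mm, and the red line is not out yet. The housing screws are at (241,397), (337,398), (245,513) and (330,513).

Run:
```python
from m import *
f=grab('wrist');c=lambda x,y:((x+.5)/1.3-.5+100,(y+.5)/1.3-.5)
h=np.mean([wz(f,*c(*p),.093) for p in [(241,397),(337,398),(245,513),(330,513)]],0)
for S in ([.6503,.0733],[.6498,.0729]):
    d=np.array(S)-h[:2]; print(h,np.hypot(*d),np.arctan2(d[1],d[0]))
# bar centre line: midpoints at rear end and at housing (bar top z ~.085)
for z in (.083,.088):
    p=wz(f,*c(292.3,45),z);q=wz(f,*c(290,365),z);d=p-q;print('bar ang',np.arctan2(d[1],d[0]))
# fence along y
p=wz(f,*c(138,258),.022);q=wz(f,*c(446,259),.022);e=p-q;print('fence yaw',np.arctan2(e[1],e[0])-np.pi/2)
print(ctrl.state()['contact_force'])
```

```text
[0.51504938 0.09409388 0.093     ] 0.1368397427049 -0.1525488663758365
[0.51504938 0.09409388 0.093     ] 0.1364071466891744 -0.15600421810513862
bar ang -0.153042070322029
bar ang -0.15304207032202916
fence yaw -0.14949228603046594
[  6.1234611    4.13464507 -14.47772775]
```

Call:
carry_out([
  [[-0.003, 0.001, -0.001, 0], [-0.006, 0.002, -0.002, 0], [-0.01, 0.003, -0.002, 0], [-0.01, 0.003, -0.002, 0], [-0.01, 0.003, -0.002, 0], [-0.01, 0.003, -0.002, 0]],
])

```text
time: 14.6
tcp_pos: [0.5136, 0.0948, 0.073]
ee_rot: [-3.133, 0.233, -0.004]
contact_force: [4.7, 2.2, -7.1]
width: 0.0402
grasp_force: 42.5
```

Run:
```python
from h import *
f=grab('wrist','w6.png')
s=ctrl.state();print(s['time'],s['tcp_pos'],s['ee_rot'],s['contact_force'],s['wrist_torque'],s['width'],s['grasp_force'])
a=cv2.imread('pics/w6.png')[190:415,240:420];cv2.imwrite('pics/c6.png',cv2.resize(a,None,fx=2.6,fy=2.6,interpolation=cv2.INTER_CUBIC))
im=f['image'].astype(int)[:,:,:]
r=(im[:,:,0]>im[:,:,1]+40)&(im[:,:,0]>im[:,:,2]+40);ys,xs=np.nonzero(r[200:330,280:370]);print(len(ys),ys+200 if len(ys) else '')
print(im[205:300,323].tolist())
```

```text
14.65 [0.51355261 0.09477711 0.07298574] [-3.1327409   0.23265643 -0.00365427] [ 5.08118403  3.28233609 -7.41345374] [ 0.18155033 -0.94515567  0.62665784] 0.040238639115545184 42.465559244155884
203 [280 280 280 281 281 281 281 281 281 281 281 281 281 281 281 281 281 281
 281 281 281 281 281 281 281 281 281 281 281 281 281 281 281 281 281 281
 281 281 281 281 281 281 281 281 281 281 281 281 281 281 281 281 281 282
 282 282 282 282 282 282 282 282 282 282 282 282 282 282 282 282 282 282
 282 282 282 282 282 282 282 282 282 282 282 282 282 282 282 282 282 282
 282 282 282 282 282 282 282 282 282 282 282 282 282 282 283 283 283 283
 283 283 283 283 283 283 283 283 283 283 283 283 283 283 283 283 283 283
 283 283 283 283 283 283 283 283 283 283 283 283 283 283 283 283 283 283
 283 283 283 283 283 283 283 283 283 283 284 284 284 284 284 284 284 284
 284 284 284 284 284 284 284 284 284 284 284 284 284 284 284 284 284 284
 284 284 284 284 284 284 284 284 284 284 284 284 284 284 284 284 284 284
 284 284 284 284 284]
[[138, 133, 133], [138, 133, 133], [138, 133, 133], [138, 133, 133], [136, 1
[... 720 characters left out ...]
6, 106], [109, 106, 106], [108, 105, 104], [100, 97, 96], [73, 71, 71], [38, 36, 36], [35, 34, 33], [64, 62, 61], [91, 89, 89], [107, 104, 103], [109, 106, 105], [109, 107, 106], [109, 106, 105], [109, 106, 106], [110, 107, 107], [109, 106, 106], [110, 106, 106], [108, 105, 105], [109, 105, 105], [109, 105, 106], [109, 106, 106], [110, 106, 106], [110, 107, 106], [110, 106, 106], [108, 106, 106], [110, 106, 106], [110, 106, 106], [106, 97, 97], [98, 69, 68], [94, 38, 36], [92, 17, 16], [85, 12, 10], [63, 10, 8], [34, 8, 8], [17, 9, 12], [5, 7, 8], [8, 8, 8], [3, 4, 3], [9, 9, 15], [11, 10, 10], [10, 7, 8], [5, 6, 8], [11, 11, 12], [10, 10, 9], [14, 13, 14], [11, 9, 11], [8, 6, 8], [9, 8, 9]]
```

View pics/c6.png

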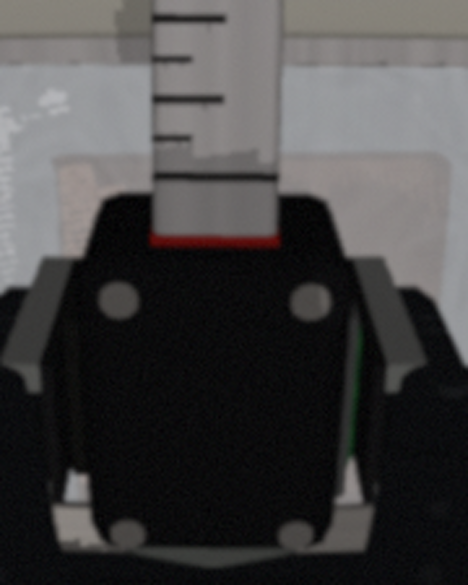

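The crop shows the red line at y≈240 (image rows 280 to 284.6), almost fully out, which puts the draw at about 59.6 mm. I'll draw half a millimetre more.

Call:
carry_out([
  [[-0.002, 0, -0.001, 0], [-0.003, 0.0003, -0.001, 0], [-0.003, 0.0003, -0.001, 0], [-0.003, 0.0003, -0.001, 0], [-0.003, 0.0003, -0.001, 0]],
])

```text
time: 15.28
tcp_pos: [0.5131, 0.0948, 0.0729]
ee_rot: [-3.133, 0.233, -0.005]
contact_force: [6.1, 2.1, -4.6]
width: 0.0403
grasp_force: 42.8
```

Run:
```python
from h import *
f=grab('wrist','w7.png')
s=ctrl.state();print(s['time'],s['tcp_pos'],s['contact_force'],s['width'],s['grasp_force'],abs(s['joint_velocities']).max())
p=s['tcp_pos'];print('draw',(.5726-p[0])*.989+(p[1]-.0867)*.1475)
im=f['image'].astype(int);print(im[220:292,315:332].mean(1).round().astype(int)[:, :2].tolist())
```

```text
15.325 [0.51306681 0.09484796 0.07290209] [ 6.00427836  2.52169608 -4.83717784] 0.0402717377424342 42.81658709049225 0.001641762877907817
draw 0.0600801461562184
[[136, 132], [136, 132], [136, 132], [134, 130], [124, 120], [100, 98], [75, 73], [81, 78], [108, 105], [127, 123], [134, 130], [135, 131], [135, 131], [135, 131], [135, 132], [135, 131], [136, 131], [136, 131], [135, 131], [135, 131], [135, 131], [135, 131], [135, 131], [135, 131], [135, 131], [135, 131], [133, 130], [128, 124], [120, 116], [112, 109], [109, 106], [108, 105], [108, 106], [106, 103], [92, 90], [59, 58], [29, 28], [44, 42], [77, 75], [99, 96], [106, 104], [108, 105], [108, 105], [108, 105], [108, 105], [108, 105], [108, 105], [108, 105], [108, 105], [108, 105], [108, 105], [108, 105], [108, 105], [107, 105], [108, 105], [108, 105], [108, 105], [107, 103], [103, 91], [96, 62], [92, 30], [92, 14], [92, 12], [85, 11], [63, 9], [34, 8], [13, 8], [7, 8], [8, 7], [8, 8], [8, 8], [8, 8]]
```

```bash
python3 -c "
from plant import ctrl
print(ctrl.sign_off())"
```

```text
the job is handed in; nothing more can be done
None
```

The label gauge is set and the job is handed in: the arm stands at the middle stop, drawn out to the red line (about 60.0 mm), with the gripper still holding the housing and the button squeezed in; I didn't re-measure the pouch, marker and tape roll at the end.

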